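Shut and lock the control box cover with its quarter-turn fastener

ROBOT

A 6-joint arm with a two-finger parallel gripper is mounted at the origin on a cart in front of the work surface, level with it; the furniture and walls round the work are solid. World frame = base frame: x ahead of the robot, y to its left, z up, the work surface at z = 0. Lengths are in m, angles in rad, forces in N, time in s.
With the tool pointing down it reaches from about 0.4 to 0.925 m from the base axis. Payload 3.4 kg.
Tool frame: the origin (TCP) lies between the finger pads; the fingertips stand 11 mm ahead of it and the grasp point (between the pads) lies 8 mm behind it; z points along the fingers, y is the line along which they close (so a half turn about z gives the same grasp; the last joint's range is limited). The gripper opens to 85 mm and grips with 20 to 120 N. Pads are 22 mm wide; open, the fingers measure 114 mm over their backs; the gripper's body (76 mm by 85 mm) begins 54 mm behind the grasp point. The pads swing forward as they close: fully open they stand 13 mm farther back than shut.
Start: joints at [1.232, 0.307, 1.506, -0, 1.328, -0.073], TCP at [0.151, 0.555, 0.242] pointing down, gripper open.
Joint ranges: [-3.12, 3.12], [-1.05, 2.28], [0.14, 2.33], [-1.42, 4.57], [0.1, 2.73], [-2.68, 2.68]. Speed limits (rad/s): [2.57, 2.57, 3.14, 3.14, 3.14, 3.14].

INTERFACE

Orientations are given as a unit quaternion [x, y, z, w].
In Python, from workcell import arm gives the robot as it stands.
- The arm moves only by the shell command python3 -m pendant 'ROWS' [FORCE]. ROWS is JSON, a list of rows, each an object with "grip": the closure in counts, from 0 (fully open) to 255 (shut); "offset": the shift along the tool's x, y, z in cm, a list of three; "twist": the turn about the tool's z in rad. In form: [{"grip": grip, "offset": [dx, dy, dz], "twist": twist}, ...]. A call has 1 to 12 rows; each row shifts and turns the commanded pose from where the row before left it, along the tool's axes as they then stand; what a row does not reach is not made up. A row lasts 1/10 s, in which the tool goes at most 50 mm and 8.59 degrees, less where a joint would pass 70% of its speed; a pose out of reach is approached as far as the arm can. A call with a gripper value outside its range is refused whole. The fingers move at their own pace and stop on an object; FORCE is the grip in N (left out, the last holds). Time passes only in rows, so rows that do not move let the fingers close. It gives the time, the measured TCP pose, the force, the opening and the grip force at its end, in the units of the state.
- arm.state(): the state, without advancing time (a new reading comes with each control period).
- arm.camera(name): name is "side" or "top"; returns (picture, depth): 400x640x3 uint8, blue, green, red; 400x640 float32, m along the optical axis (not along the pixel's ray), 0 where there is no reading.
- arm.get_calibration(name): a dict with "fx", "fy", "cx", "cy" (pixels), "dist_coeffs" ([k1, k2, p1, p2, k3] as OpenCV has them; the pictures are not rectified), "pose" (4x4, takes a point from camera to world coordinates). Camera axes: x right, y down, z forward; pixel columns grow to the right and rows downward; lengths in m; the calibration is good to about 2 mm. A picture is of the moment at which its call begins. get_calibration takes no time and is no camera call.
- arm.finish_job(): hands the job in; it is judged then, once.
The state is a dict: "time": time; "q": joint angles; "qvel": joint speeds; "joint_efforts": joint torques, N m; "eef_pos": TCP position; "orientation": TCP orientation; "wrist_force": force on the tool from outside, world axes, zero at the start; "moment": the same for the moment, N m; "finger_gap": opening from 0.0 (shut) to 1.0 (fully open); "grip_force": force on a finger pad.
Only numpy, scipy, OpenCV 4.12 (cv2) and the standard library are available. Lean on these libraries where they do the work, as an engineer would, in place of code of your own. Each camera call takes 0.05 s, during which the arm holds its last target. There are 200 camera calls.

TASK

Shut the hinged cover of the sloping control box on the worktop and lock it with the quarter-turn fastener in the cover: turn the wing until its cross pin finds the hidden slot, push it right in, and give it a quarter turn clockwise so that it snaps into its notch and stays in. Let go of it, and leave the parts and tools lying around where they are.

Things in the scene. Friction and masses are not known exactly. Their poses are not given: they have to be found in the camera images.
- control_box: grey sloping box fixed to the worktop, 160 mm deep (x) x 130 wide (y) plus feet, 45 mm high at the front, 120 at the back. Origin: centre of its underside; x to its back, y to its left, z up. Its deck rises to the back at 30 degrees (0.524 rad) and carries a hinged cover; the hinge line runs along y through x 0.0367, z 0.117 of this frame
- cover (a joint): opening angle of the cover, rad: 0 is shut, it grows as the free front edge lifts; starts at 0.6 to 1.1. The stiff hinge stays where left; shutting takes 3 to 8 N near the free edge. Bare aluminium pan, 125 mm from hinge line to free edge, 120 mm wide, flat outer face 16 mm off the hinge line; the fastener is 85 mm from the hinge line at mid width
- cover_edge (a point): point on the cover's outer face at mid width, 120 mm from the hinge line, 5 mm from the free edge; x points to the hinge, y along the hinge line, z square out of the cover. With the cover shut z leans 30 degrees from vertical, towards the box's front
- fastener_grip (a point): point in the fastener's black wing, on its axis, 10 mm below the wing's top; 31 mm above the cover's outer face when out, 15 to 19 mm when in. x runs along the wing, z along the axis out of the cover. The wing is 34 mm long, 9 mm thick and spans 17 to 41 mm above the cover when out, over a round collar 21 mm wide
- fastener_turn (a joint): angle of the wing about the fastener's axis, rad, growing clockwise as seen from outside; 0 when the wing points along the cover's length; starts at -0.9 to 0.9, limits -3.2 and 3.2. Turns with 0.03 N m while out. The cross pin inside lies parallel to the wing; half a turn gives the same fit
- fastener_push (a joint): how far the fastener is pushed in, m, 0 to 0.016. A spring pushes it out (2 N when out, 8 N fully in). Cover shut: the cross pin meets the slot plate at 0.0015 and goes deeper only in line with the slot (within about 0.14 rad); it has passed the plate at 0.0135. Let go in the notch it springs back to 0.0115 and is locked; let go in the slot it springs right out
- pin_bin: small parts bin, 100x120x50 mm, bystander; origin at the centre of its underside
- lever_6: die-cast lever assembly, 204x70x30 mm, bystander; origin at the centre of its underside
- hex_key: hex key, 96x34x8 mm, bystander; origin at the centre of its underside
- cap_2: black plastic end cap, 32x17x17 mm, lying on its side, bystander; origin at the centre of its underside
- cap_5: another such end cap, 32x17x17 mm, bystander; origin at the centre of its underside
- gauge_plug: plug gauge, 108x16x16 mm, bystander; origin at the centre of its underside
- slot_plate (a point): centre of the steel slot plate on the deck, under the shut cover, on the fastener's axis. Its slot lies at -0.6 to 0.6 rad on the scale of fastener_turn (or half a turn away), different each time and not reported. Behind it the pin turns clockwise only, to a stop 1.7 rad on; the notch is 1.57 rad on from the slot. Let go part-way it stays behind the plate at 0.0135 and can be regripped

How it is judged:
On the way:
1. the cover is shut on the box (value of joint cover below 0.04 rad), for 0.2 s.
At the end, for the whole second after the job is handed in: The cover is shut (within 0.04 rad) and the fastener, let go, rests snapped into its notch behind the plate: 9.5 to 12.5 mm in, neither sprung out nor still short of the notch (value of joint cover below 0.04 rad and value of joint fastener_push between 0.0095 and 0.0125 m); the robot touches nothing.
It fails at once if a bystander is moved more than 30 mm (distance of any of pin_bin, lever_6, hex_key, cap_2, cap_5, gauge_plug from where it was at the start of the episode above 0.03 m).
It also fails if it takes over 67 s, if anything falls off the work surface, if the arm or the gripper's body presses on something with over 40 N, if the wrist force passes 120 N, or if a joint passes its speed limit or range.

## Working session

There is one attempt and no reset: what is moved stays moved. The work goes in short steps, Python scripts to look and compute and a shell command to move; the robot and the scene stay as the last step left them, time stands still between calls to the robot, and variables do not carry over. Pictures are saved under pics/ and viewed, at most 10 in all, crops included, and the job is handed in when it is done.

```bash
mkdir -p pics; ls
cat > h.py <<'E'
import numpy as np, cv2
from workcell import arm
from scipy.spatial.transform import Rotation as R
def snap(name,fn):
    im,d=arm.camera(name); cv2.imwrite('pics/'+fn+'.png',im); np.save('pics/'+fn+'.npy',d); return im,d
def cloud(name,d):
    c=arm.get_calibration(name); K=np.array([[c['fx'],0,c['cx']],[0,c['fy'],c['cy']],[0,0,1]])
    v,u=np.mgrid[0:400,0:640]; p=cv2.undistortPoints(np.stack([u.ravel(),v.ravel()],1).astype(np.float64)[:,None],K,np.array(c['dist_coeffs'],float))[:,0]
    P=np.c_[p*d.ravel()[:,None],d.ravel()]; T=np.array(c['pose']); W=P@T[:3,:3].T+T[:3,3]; W[d.ravel()==0]=np.nan
    return W.reshape(400,640,3)
def crop(im,fn,x0,y0,x1,y1,s): cv2.imwrite('pics/'+fn+'.png',cv2.resize(im[y0:y1,x0:x1],None,fx=s,fy=s,interpolation=cv2.INTER_CUBIC))
E
python3 - <<'E'
from h import *
for n in('side','top'): snap(n,n+'0'); print(np.round(arm.get_calibration(n)['pose'],3))
s=arm.state(); print({k:np.round(v,3) for k,v in s.items()})
E
```

```text
pics
[[ 0.954 -0.15   0.26   0.332]
 [-0.3   -0.476  0.827 -0.753]
 [-0.001 -0.867 -0.499  0.546]
 [ 0.     0.     0.     1.   ]]
[[ 0.154 -0.966  0.208  0.349]
 [-0.988 -0.151  0.034 -0.042]
 [-0.002 -0.211 -0.977  1.146]
 [ 0.     0.     0.     1.   ]]
{'time': np.float64(0.1), 'q': array([ 1.233,  0.307,  1.508, -0.   ,  1.328, -0.074]), 'qvel': array([-0.001, -0.002, -0.002,  0.001, -0.001, -0.001]), 'joint_efforts': array([-0.0000e+00, -4.5853e+01, -2.5261e+01, -0.0000e+00,  6.0000e-03,
       -0.0000e+00]), 'eef_pos': array([0.15 , 0.554, 0.241]), 'orientation': array([ 0.132,  0.991, -0.001, -0.   ]), 'wrist_force': array([-0.269, -0.194, -1.204]), 'moment': array([ 0.01 , -0.025, -0.048]), 'grip_force': np.float64(0.0), 'finger_gap': np.float64(0.999)}
```

View pics/top0.png

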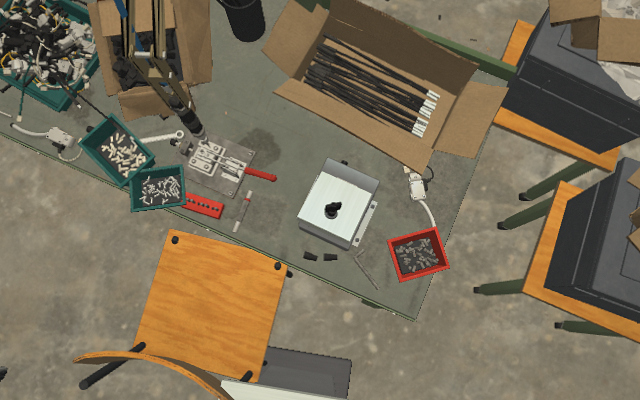

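View pics/side0.png

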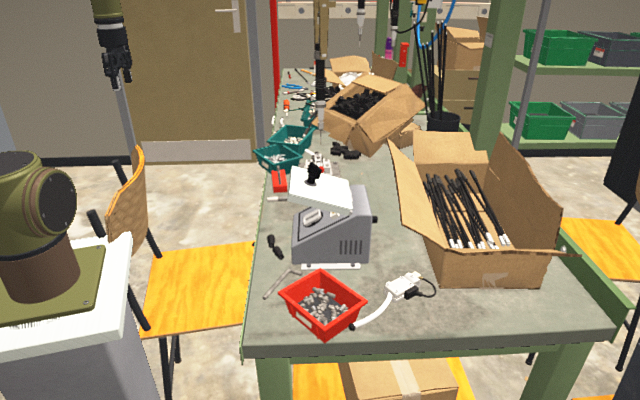

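Top view: the box is at about (340,205), with the white cover open and the black wing at (333,210). The red bin is at (418,253), the caps at (310,256) and (330,257), and the hex key at (367,270). Side view: the cover is at about (320,187) and the wing at (313,172). Next I measure from depth.

Run:
```python
from h import *
for n,(x0,y0,x1,y1) in (('top',(285,145,395,270)),('side',(250,145,390,285))):
    im=cv2.imread(f'pics/{n}0.png'); d=np.load(f'pics/{n}0.npy'); W=cloud(n,d)
    crop(im,n+'0c',x0,y0,x1,y1,4 if n=='side' else 4)
    m=np.zeros((400,640),bool); m[y0:y1,x0:x1]=1
    g=im.min(2); 
    wh=m&(g>185)&(W[...,2]>0.06)&(W[...,2]<0.3); P=W[wh]
    # ransac plane
    rng=np.random.default_rng(0);best=0
    for _ in range(500):
        a,b,c=P[rng.choice(len(P),3,False)]; nn=np.cross(b-a,c-a); 
        if np.linalg.norm(nn)<1e-6: continue
        nn/=np.linalg.norm(nn); k=abs((P-a)@nn)<0.003
        if k.sum()>best: best=k.sum();Q=P[k]
    c=Q.mean(0); nn=np.linalg.svd(Q-c)[2][2]; nn*=np.sign(nn[2])
    print(n,len(P),best,'c',c.round(4),'n',nn.round(3),'tilt',np.degrees(np.arccos(nn[2])))
    e=(Q-c); yaxis=np.cross([0,0,1],nn);yaxis/=np.linalg.norm(yaxis)
    xx=np.cross(yaxis,nn)
    rect=cv2.minAreaRect(np.c_[e@xx,e@yaxis].astype(np.float32)); box=cv2.boxPoints(rect)
    print(rect,(c+box[:,:1]*xx+box[:,1:]*yaxis).round(4))
    dk=m&(im.max(2)<60)&(W[...,2]>0.1)&(W[...,2]<0.35); D=W[dk]; h=(D-c)@nn
    k=(h>0.004)&(h<.06); D=D[k];h=h[k]; print('dark',len(D),D.mean(0).round(4),h.min(),h.max())
    t=D[h>h.max()-0.012]; print('wingtop',len(t),t.mean(0).round(4));
```

```text
top 2660 2492 c [ 0.5579 -0.0354  0.1516] n [ 0.278 -0.081  0.957] tilt 16.84674418110517
((0.001039169728755951, 0.0007527470588684082), (0.11885053664445877, 0.1255795806646347), 89.95622253417969) [[ 0.4847 -0.0751  0.1695]
 [ 0.6001 -0.1089  0.1331]
 [ 0.6334  0.0052  0.1331]
 [ 0.5181  0.039   0.1695]]
dark 145 [ 0.5465 -0.0341  0.1861] 0.004061851057241154 0.05042485782514168
wingtop 51 [ 0.5591 -0.0382  0.1941]
side 2116 1762 c [ 0.5692 -0.0475  0.1457] n [ 0.295 -0.085  0.952] tilt 17.878266353431
((0.0063165947794914246, 0.008286137133836746), (0.12410319596529007, 0.16658362746238708), 89.85343933105469) [[ 0.4838 -0.0786  0.1694]
 [ 0.636  -0.1229  0.1182]
 [ 0.6707 -0.0038  0.1181]
 [ 0.5185  0.0406  0.1693]]
dark 183 [ 0.5428 -0.0374  0.1831] 0.004571381613621312 0.04186392591832834
wingtop 84 [ 0.5462 -0.0377  0.1919]
```

View pics/top0c.png

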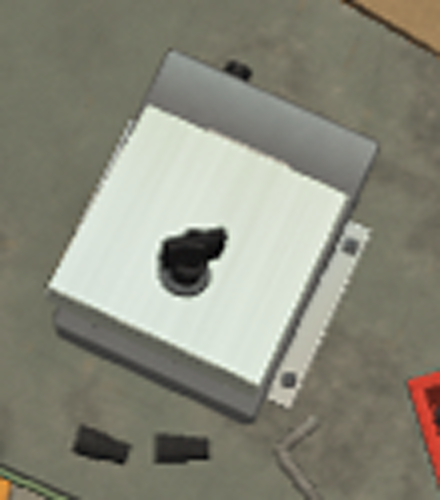

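View pics/side0c.png

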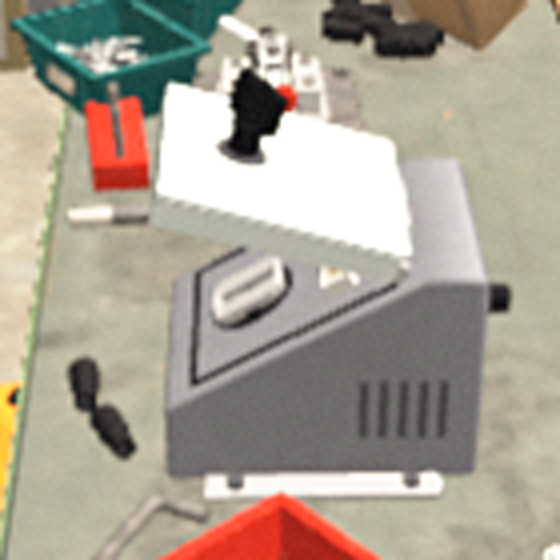

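Crops: in the top one, the cover corners and the wing (190,250) are clear. In the side one, the slot plate is visible under the cover at about (250,290), with a slot line in it. The opening is about 47° and the fitted hinge height of 0.118 matches the given 0.117. The slot angle should be readable before I shut the cover.

```bash
cat >> h.py <<'E'
yaw=np.radians(-16.3); ex=np.array([np.cos(yaw),np.sin(yaw),0]); ey=np.array([-np.sin(yaw),np.cos(yaw),0]); ez=np.array([0,0,1.])
H=np.array([0.612,-0.0505,0.117])
def frame(phi): # cover opening -> a (toward hinge), n
    t=np.radians(30)-phi
    return np.cos(t)*ex+np.sin(t)*ez, -np.sin(t)*ex+np.cos(t)*ez
def pt(phi,r,h): a,n=frame(phi); return H-r*a+h*n
def proj(name,P):
    c=arm.get_calibration(name); K=np.array([[c['fx'],0,c['cx']],[0,c['fy'],c['cy']],[0,0,1]]); T=np.linalg.inv(np.array(c['pose']))
    return cv2.projectPoints(np.atleast_2d(P).astype(float),cv2.Rodrigues(T[:3,:3])[0],T[:3,3],K,np.array(c['dist_coeffs'],float))[0][:,0]
E
python3 - <<'E'
from h import *
im=cv2.imread('pics/side0.png'); crop(im,'slot',292,196,342,236,14)
print('slot centre px (h=0..-4)',[((proj('side',pt(0,.085,h))[0]-[292,196])*14).round(0) for h in(0.,-.01,-.02)])
W=cloud('side',np.load('pics/side0.npy')); a,n=frame(0)
for v in range(208,226,3):
    print(v,[ (int(u),round(float((W[v,u]-H)@n)*1000,1)) for u in range(300,330,5)])
# ray-plane helper: project box-plane directions of known angle
for th in np.arange(-0.6,.61,.2):
    u=np.cos(th)*a-np.sin(th)*ey
    p=proj('side',[pt(0,.085,0)-.01*u,pt(0,.085,0)+.01*u]); dd=p[1]-p[0]; print(round(th,1),dd.round(1),round(np.degrees(np.arctan2(-dd[1],dd[0])),1))
# wing points
phi=np.radians(30+17.0); a,n=frame(phi); F=pt(phi,.085,.016)
for nme in('top','side'):
    i2=cv2.imread(f'pics/{nme}0.png'); W=cloud(nme,np.load(f'pics/{nme}0.npy')); L=(W-F)
    x,y,h=L@a,L@ey,L@n
    m=(abs(x)<.025)&(abs(y)<.025)&(h>.02)&(h<.05)&(i2.max(2)<70)
    q=np.c_[x[m],y[m]]; r=cv2.minAreaRect((q*1000).astype(np.float32)); c=q.mean(0); v=np.linalg.svd(q-c)[2][0]
    print(nme,m.sum(),c.round(4),'theta',np.arctan(-v[1]/v[0]).round(3),r)
E
```

```text
slot centre px (h=0..-4) [array([275., 307.]), array([309., 355.]), array([342., 403.])]
208 [(300, -47.7), (305, -56.0), (310, -3.8), (315, 48.3), (320, 44.0), (325, 39.3)]
211 [(300, -2.7), (305, -4.4), (310, -3.7), (315, 4.4), (320, -2.9), (325, -4.1)]
214 [(300, -3.3), (305, -3.9), (310, 3.7), (315, 3.3), (320, -2.5), (325, -3.9)]
217 [(300, -3.0), (305, 4.7), (310, 2.7), (315, 4.9), (320, 0.6), (325, -4.5)]
220 [(300, -4.4), (305, 1.2), (310, 4.2), (315, 1.1), (320, -5.1), (325, -5.4)]
223 [(300, -2.9), (305, 4.0), (310, 0.3), (315, -2.4), (320, -4.1), (325, -4.7)]
-0.6 [ 6.7 -6.3] 42.9
-0.4 [ 7.5 -5.8] 37.5
-0.2 [ 8. -5.] 32.2
0.0 [ 8.2 -4.1] 26.7
0.2 [ 8. -3.] 20.7
0.4 [ 7.5 -1.8] 13.6
0.6 [ 6.8 -0.5] 4.6
top 112 [-0.0036 -0.0016] theta 0.861 ((-3.4464025497436523, -1.3554162979125977), (13.014383316040039, 31.07015037536621), 57.08726119995117)
side 137 [-0.0009 -0.0065] theta 0.836 ((-0.931424617767334, -4.928089141845703), (8.49294662475586, 31.705842971801758), 41.2957878112793)
```

View pics/slot.png

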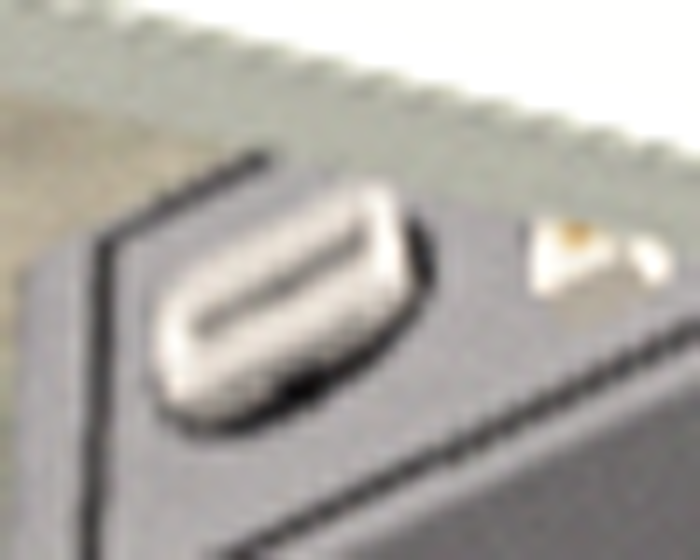

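The slot runs from (195,328) to (365,240) in the crop, about 27.4° in the image, so the slot angle is about 0.0 rad. The wing is at about +0.85. The tool can only point down, so I will push the cover shut with closed fingers to the left of the fastener, then grip the wing.

```bash
cat >> h.py <<'E'
def to(P,Rt=None):  # offset in tool axes (cm) from present TCP
    s=arm.state(); Rt=R.from_quat(s['orientation']).as_matrix(); return (Rt.T@(np.array(P)-s['eef_pos'])*100).round(2)
def tw(): # tool y yaw error: twist needed so tool y // ey
    s=arm.state(); y=R.from_quat(s['orientation']).as_matrix()[:,1]; return np.arctan2(y@ex*-1,y@ey)
E
python3 - <<'E'
from h import *
print(tw())
prev=None
for phi in [.82,.7,.55,.4,.25,.1,0,-.04]:
    t=np.radians(30)-phi
    P=pt(phi,.115,.016)+.038*ey+ez*(.011+.011*abs(np.tan(t)))
    o=to(P); print(phi,P.round(4),o,None if prev is None else (o-prev).round(2)); prev=o
E
```

```text
0.019709338020027157
0.82 [0.5216 0.0155 0.1803] [-49.94 -42.28   6.19] None
0.7 [0.5167 0.017  0.1659] [-49.43 -42.27   7.63] [0.51 0.01 1.44]
0.55 [0.5127 0.0181 0.1473] [-49.01 -42.25   9.49] [0.42 0.02 1.86]
0.4 [0.5112 0.0186 0.1311] [-48.86 -42.25  11.11] [0.15 0.   1.62]
0.25 [0.5122 0.0183 0.1154] [-48.96 -42.25  12.68] [-0.1   0.    1.57]
0.1 [0.5157 0.0172 0.1003] [-49.33 -42.25  14.19] [-0.37  0.    1.51]
0 [0.5194 0.0162 0.0907] [-49.71 -42.26  15.15] [-0.38 -0.01  0.96]
-0.04 [0.5212 0.0157 0.087 ] [-49.89 -42.26  15.52] [-0.18  0.    0.37]
```

```bash
python3 -m pendant '[{"grip":255,"offset":[-3.5,-2.0,0],"twist":0.02},{"grip":255,"offset":[-3.5,-2.0,0],"twist":0},{"grip":255,"offset":[-3.5,-2.8,0],"twist":0},{"grip":255,"offset":[-3.5,-2.8,0],"twist":0},{"grip":255,"offset":[-3.5,-2.8,0],"twist":0},{"grip":255,"offset":[-3.5,-2.8,0],"twist":0},{"grip":255,"offset":[-3.5,-2.8,0],"twist":0},{"grip":255,"offset":[-3.5,-2.8,0],"twist":0},{"grip":255,"offset":[-3.5,-2.8,0],"twist":0},{"grip":255,"offset":[-3.5,-2.8,0],"twist":0},{"grip":255,"offset":[-3.5,-2.8,0],"twist":0},{"grip":255,"offset":[-3.5,-2.8,0],"twist":0}]' 40
python3 -c "
from h import *
print(tw(),arm.state()['q'],to([0.5216,0.0155,0.1803+.015]))"
```

```text
time: 1.3
eef_pos: [0.4647, 0.1287, 0.2421]
orientation: [0.142, 0.99, -0.0, -0.0]
wrist_force: [1.0, 0.4, -0.6]
finger_gap: 0.002
grip_force: 0.0
-0.0004594283306863912 [ 1.82392327e-01  1.77360447e-01  1.69028325e+00  1.65793686e-04
  1.27442204e+00 -1.10350434e+00] [-8.64 -9.26  4.67]
```

```bash
python3 -m pendant '[{"grip":255,"offset":[-2.7,-3.1,0],"twist":0},{"grip":255,"offset":[-2.7,-3.1,0],"twist":0},{"grip":255,"offset":[-2.7,-3.1,1.6],"twist":0},{"grip":255,"offset":[0,0,1.6],"twist":0},{"grip":255,"offset":[0,0,1.6],"twist":0},{"grip":255,"offset":[0,0,0],"twist":0}]'
python3 -c "
from h import *
print(tw(),to([0.5216,0.0155,0.1803]))"
```

```text
time: 1.9
eef_pos: [0.5138, 0.0179, 0.1918]
orientation: [0.143, 0.99, -0.0, -0.003]
wrist_force: [-0.2, 0.1, -0.5]
finger_gap: -0.0
grip_force: 0.0
-0.001512463417509039 [-0.82 -0.01  1.14]
```

```bash
python3 -m pendant '[{"grip":255,"offset":[-0.8,0,0],"twist":0},{"grip":255,"offset":[0,0,0.6],"twist":0},{"grip":255,"offset":[0,0,0.6],"twist":0},{"grip":255,"offset":[0.25,0,0.7],"twist":0},{"grip":255,"offset":[0.25,0,0.7],"twist":0},{"grip":255,"offset":[0.2,0,0.9],"twist":0},{"grip":255,"offset":[0.2,0,0.9],"twist":0},{"grip":255,"offset":[0.1,0,0.8],"twist":0},{"grip":255,"offset":[0.05,0,0.8],"twist":0},{"grip":255,"offset":[0,0,0],"twist":0}]'
python3 -c "
from h import *
print(to([0.5112,0.0186,0.1311]),to([.5194,.0162,.0907]))"
```

```text
time: 2.9
eef_pos: [0.5122, 0.019, 0.1328]
orientation: [0.142, 0.99, -0.0, -0.002]
wrist_force: [-0.3, 0.3, 0.1]
finger_gap: 0.002
grip_force: 0.0
[ 0.08 -0.07  0.17] [-0.79 -0.06  4.2 ]
```

```bash
python3 -m pendant '[{"grip":255,"offset":[-0.05,0,0.8],"twist":0},{"grip":255,"offset":[-0.05,0,0.8],"twist":0},{"grip":255,"offset":[-0.2,0,0.8],"twist":0},{"grip":255,"offset":[-0.2,0,0.7],"twist":0},{"grip":255,"offset":[-0.2,0,0.7],"twist":0}]'
python3 -c "
from h import *
im,d=snap('side','side1'); W=cloud('side',d)
crop(im,'side1c',240,140,400,290,4)
print(to([.5194,.0162,.0907]),arm.state()['wrist_force'])"
```

```text
time: 3.4
eef_pos: [0.5197, 0.0171, 0.0954]
orientation: [0.142, 0.99, -0.0, -0.001]
wrist_force: [-1.3, 1.2, 1.9]
finger_gap: 0.001
grip_force: 1.0
[ 0.03 -0.09  0.38] [ 0.18493269  0.21420665 -1.0608224 ]
```

View pics/side1c.png

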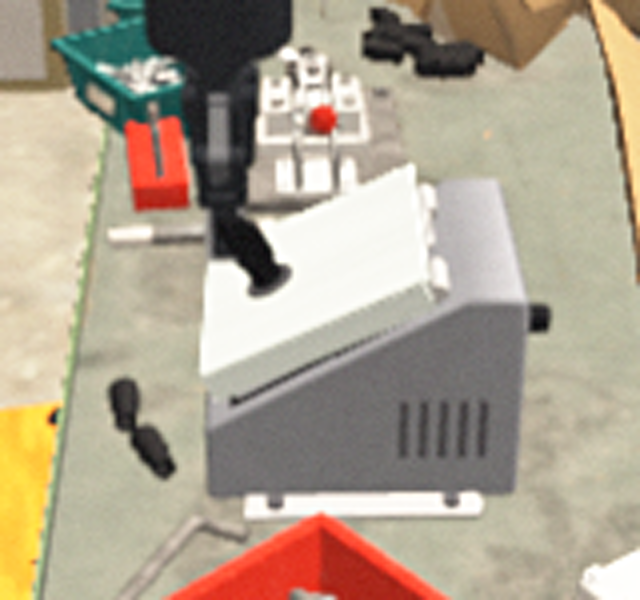

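The cover follows the fingers and is nearly shut: the gap at the left edge is visible at about (220,395), and the wing at (250,255) is clear of the fingers. I keep pressing.

```bash
python3 -m pendant '[{"grip":255,"offset":[-0.1,0,0.4],"twist":0},{"grip":255,"offset":[-0.1,0,0.4],"twist":0},{"grip":255,"offset":[0,0,0.2],"twist":0},{"grip":255,"offset":[0,0,0.2],"twist":0}]'
python3 -m pendant '[{"grip":255,"offset":[0,0,0.2],"twist":0},{"grip":255,"offset":[0,0,0],"twist":0}]'
```

```text
time: 3.85
eef_pos: [0.5221, 0.0165, 0.0891]
orientation: [0.142, 0.99, -0.0, 0.001]
wrist_force: [-16.6, 0.2, 56.4]
finger_gap: 0.005
grip_force: 28.6
time: 4.05
eef_pos: [0.5221, 0.0165, 0.0891]
orientation: [0.142, 0.99, -0.0, 0.002]
wrist_force: [-17.7, 0.2, 54.9]
finger_gap: 0.005
grip_force: 28.3
```

```bash
python3 -m pendant '[{"grip":255,"offset":[0,0,-1],"twist":0},{"grip":255,"offset":[0.5,0,-3],"twist":0},{"grip":150,"offset":[0.5,3,-4],"twist":0.15},{"grip":150,"offset":[0,4,-4],"twist":0.15},{"grip":150,"offset":[0,4,-2],"twist":0.15},{"grip":150,"offset":[0,3,0],"twist":0.15},{"grip":150,"offset":[0,0,0],"twist":0.15},{"grip":150,"offset":[0,0,0],"twist":0.15}]' 40
python3 - <<'E'
from h import *
fits=[]
phi=0; a,n=frame(phi); F=pt(phi,.085,.016)
for nme in('top','side'):
    im,d=snap(nme,nme+'2'); W=cloud(nme,d); L=W-F; x,y,h=L@a,L@ey,L@n
    m=(x>-.035)&(x<.08)&(abs(y)<.055)&(abs(h)<.012)&(im.min(2)>150)
    A=np.c_[x[m],y[m],np.ones(m.sum())]; k=np.linalg.lstsq(A,h[m],rcond=None)[0]; print(nme,m.sum(),'plane',k.round(4), 'y range',np.percentile(y[m],[1,99]).round(4))
    m=(abs(x)<.025)&(abs(y)<.025)&(h>.022)&(h<.05)&(im.max(2)<70)
    q=np.c_[x[m],y[m]]; r=cv2.minAreaRect((q*1000).astype(np.float32)); c=q.mean(0); v=np.linalg.svd(q-c)[2][0]
    print(m.sum(),c.round(4),'th',np.arctan(-v[1]/v[0]).round(3),r,np.percentile(h[m],[2,98]).round(4))
    u,v_=proj(nme,F+.03*n)[0].astype(int); crop(im,nme+'2c',u-40,v_-35,u+40,v_+35,7)
crp=[cv2.imread(f'pics/{k}2c.png') for k in('top','side')]; cv2.imwrite('pics/both2.png',cv2.resize(np.hstack(crp),(800,350)))
print(tw(),to(F+.034*n))
E
```

```text
time: 4.85
eef_pos: [0.5796, 0.1369, 0.2178]
orientation: [0.56, 0.828, 0.001, 0.001]
wrist_force: [-0.3, -1.4, -0.2]
finger_gap: 0.412
grip_force: 0.0
top 2265 plane [ 0.0022 -0.003   0.0005] y range [-0.0539  0.0539]
91 [ 0.0037 -0.0011] th 0.859 ((3.7440686225891113, 0.42264747619628906), (15.475473403930664, 32.106605529785156), 34.22814178466797) [0.023  0.0442]
side 1165 plane [ 0.0016 -0.0011  0.0001] y range [-0.0539  0.0533]
88 [ 0.0027 -0.0082] th 0.791 ((0.11900854110717773, -3.4765167236328125), (11.273120880126953, 33.74219512939453), 32.378326416015625) [0.0232 0.0418]
-0.9000968932793408 [-12.4  -11.7    9.96]
```

View pics/both2.png

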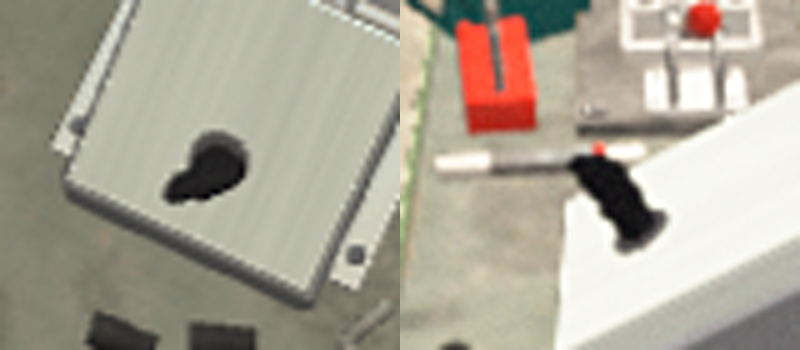

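The top crop shows the wing at about (205,175) pointing lower-left, and the side crop shows it at about (610,200). The cover plane fits shut within 0.5 mm and the wing is at about 0.83 rad. I grip it next.

```bash
python3 -m pendant '[{"grip":150,"offset":[-3.1,-2.9,0],"twist":0},{"grip":150,"offset":[-3.1,-2.9,0],"twist":0},{"grip":150,"offset":[-3.1,-2.9,0],"twist":0},{"grip":150,"offset":[-3.1,-3.0,0],"twist":0},{"grip":150,"offset":[0,0,2],"twist":0},{"grip":150,"offset":[0,0,2],"twist":0},{"grip":150,"offset":[0,0,0],"twist":0}]'
python3 -c "
from h import *
a,n=frame(0);print(to(pt(0,.085,.016+.034)))"
```

```text
time: 5.65
eef_pos: [0.5144, -0.0239, 0.1755]
orientation: [0.558, 0.83, -0.001, -0.002]
wrist_force: [-0.6, 0.4, -0.8]
finger_gap: 0.417
grip_force: 0.0
[-0.03  0.34  5.76]
```

```bash
python3 -m pendant '[{"grip":150,"offset":[0,0.3,1.5],"twist":0},{"grip":150,"offset":[0,0,1.5],"twist":0},{"grip":150,"offset":[0,0,1.5],"twist":0},{"grip":150,"offset":[0,0,1.1],"twist":0},{"grip":150,"offset":[0,0,0],"twist":0}]' 20
python3 -m pendant '[{"grip":190,"offset":[0,0,0],"twist":0},{"grip":220,"offset":[0,0,0],"twist":0},{"grip":255,"offset":[0,0,0],"twist":0},{"grip":255,"offset":[0,0,0],"twist":0},{"grip":255,"offset":[0,0,0],"twist":0}]' 20
python3 -c "
from h import *
print(to(pt(0,.085,.016+.034)),tw())"
```

```text
time: 6.15
eef_pos: [0.5185, -0.0219, 0.1206]
orientation: [0.558, 0.83, -0.0, -0.001]
wrist_force: [-0.2, -0.1, -0.3]
finger_gap: 0.412
grip_force: 0.0
time: 6.65
eef_pos: [0.5176, -0.0229, 0.1219]
orientation: [0.558, 0.83, -0.001, -0.001]
wrist_force: [-4.4, -4.0, 0.5]
finger_gap: 0.151
grip_force: 18.8
[ 0.02 -0.02  0.41] -0.8990838030068684
```

```bash
python3 -m pendant '[{"grip":255,"offset":[0,0,0],"twist":-0.15},{"grip":255,"offset":[0,0,0],"twist":-0.15},{"grip":255,"offset":[0,0,0],"twist":-0.15},{"grip":255,"offset":[0,0,0],"twist":-0.15},{"grip":255,"offset":[0,0,0],"twist":-0.15},{"grip":255,"offset":[0,0,0],"twist":-0.15},{"grip":255,"offset":[0,0,0],"twist":0},{"grip":255,"offset":[0,0,0],"twist":0}]' 25
python3 -c "
from h import *
a,n=frame(0)
print(to(pt(0,.085,.016+.034)),tw(),arm.state()['moment'],arm.state()['wrist_force']@np.c_[a,ey,n])"
```

```text
time: 7.45
eef_pos: [0.5169, -0.0235, 0.1218]
orientation: [0.141, 0.99, -0.002, -0.002]
wrist_force: [-5.3, -4.5, 1.1]
finger_gap: 0.096
grip_force: 24.6
[-0.03  0.08  0.4 ] 0.0011116755602749138 [-0.91336296  0.74600422 -0.04749821] [-2.77343856 -5.81740478  2.91330112]
```

```bash
python3 -m pendant '[{"grip":255,"offset":[0,0,0],"twist":0},{"grip":255,"offset":[-0.1,0,0.17],"twist":0},{"grip":255,"offset":[-0.1,0,0.17],"twist":0},{"grip":255,"offset":[0,0,0],"twist":0},{"grip":255,"offset":[0,0,0],"twist":0}]' 60
cat > st.py <<'E'
from h import *
a,n=frame(0); s=arm.state(); p=s['eef_pos']-pt(0,.085,.016)
print('a,y,h mm',(p@np.c_[a,ey,n]*1000).round(1),'F a,y,n',(s['wrist_force']@np.c_[a,ey,n]).round(1),'tw',round(-tw(),3),'gap',s['finger_gap']*85)
E
python3 st.py
```

```text
time: 7.95
eef_pos: [0.5188, -0.024, 0.1185]
orientation: [0.141, 0.99, -0.002, -0.002]
wrist_force: [-5.8, -4.4, 2.4]
finger_gap: 0.088
grip_force: 64.1
a,y,h mm [ 1.8 -0.7 33.7] F a,y,n [-2.5 -5.8  4.2] tw -0.001 gap 7.483474066301127
```

It moved 3.6 mm with little extra force, so it looks in the slot. I continue pushing.

```bash
python3 -m pendant '[{"grip":255,"offset":[-0.15,0,0.26],"twist":0},{"grip":255,"offset":[-0.15,0,0.26],"twist":0},{"grip":255,"offset":[-0.15,0,0.26],"twist":0},{"grip":255,"offset":[0,0,0],"twist":0}]'; python3 st.py
python3 -m pendant '[{"grip":255,"offset":[-0.1,0,0.17],"twist":0},{"grip":255,"offset":[-0.05,0,0.09],"twist":0},{"grip":255,"offset":[-0.05,0,0.09],"twist":0},{"grip":255,"offset":[0,0,0],"twist":0}]'; python3 st.py
```

```text
time: 8.35
eef_pos: [0.523, -0.0252, 0.1108]
orientation: [0.141, 0.99, -0.002, -0.002]
wrist_force: [-7.2, -4.2, 5.7]
finger_gap: 0.081
grip_force: 64.6
a,y,h mm [ 1.8 -0.8 24.9] F a,y,n [-2.1 -6.1  7.8] tw -0.001 gap 6.907246294044974
time: 8.75
eef_pos: [0.5235, -0.0254, 0.1097]
orientation: [0.141, 0.99, -0.001, -0.002]
wrist_force: [-13.6, -3.2, 24.2]
finger_gap: 0.082
grip_force: 67.2
a,y,h mm [ 1.7 -0.7 23.6] F a,y,n [ 1.6 -6.8 27. ] tw -0.001 gap 6.940203396912289
```

```bash
python3 -c "
from h import *
a,n=frame(0);s=arm.state();print(s['moment'],s['moment']@n)"
python3 -m pendant '[{"grip":255,"offset":[0,0,0],"twist":0.1},{"grip":255,"offset":[0,0,0],"twist":0.1},{"grip":255,"offset":[0,0,0],"twist":0.1},{"grip":255,"offset":[0,0,0],"twist":0}]'; python3 st.py
python3 -c "
from h import *
a,n=frame(0);s=arm.state();print(s['moment'],s['moment']@n)"
```

```text
[-0.70536417  2.12569234 -0.10846158] 0.5428811834198538
time: 9.15
eef_pos: [0.5241, -0.0239, 0.1097]
orientation: [0.289, 0.957, -0.0, -0.002]
wrist_force: [-12.2, -0.7, 23.2]
finger_gap: 0.083
grip_force: 74.9
a,y,h mm [ 1.8  0.8 23.6] F a,y,n [ 1.7 -4.1 25.9] tw 0.301 gap 7.072728153945933
[0.75408256 1.58741646 0.43424842] 0.23695142648037024
```

```bash
python3 -m pendant '[{"grip":255,"offset":[0.1,0.03,-0.17],"twist":0},{"grip":255,"offset":[0,0,0],"twist":0.12},{"grip":255,"offset":[0,0,0],"twist":0.12},{"grip":255,"offset":[0,0,0],"twist":0.12},{"grip":255,"offset":[0,0,0],"twist":0.12},{"grip":255,"offset":[0,0,0],"twist":0}]' 40; python3 st.py
python3 -c "
from h import *
a,n=frame(0);s=arm.state();print(s['moment'],s['moment']@n)"
```

```text
time: 9.75
eef_pos: [0.5245, -0.0238, 0.1102]
orientation: [0.508, 0.861, -0.001, -0.001]
wrist_force: [-9.0, -2.5, 11.3]
finger_gap: 0.083
grip_force: 107.9
a,y,h mm [ 2.4  1.  23.8] F a,y,n [-1.2 -4.9 13.8] tw 0.781 gap 7.0698354615842565
[0.3925851  0.89712265 0.40717257] 0.29011539112675444
```

```bash
python3 -m pendant '[{"grip":195,"offset":[0,0,0],"twist":0},{"grip":195,"offset":[0,0,0],"twist":0},{"grip":195,"offset":[0,0,-0.5],"twist":0},{"grip":180,"offset":[0,0,-2],"twist":0},{"grip":150,"offset":[0,0,-4],"twist":0},{"grip":150,"offset":[3,3,-2],"twist":0},{"grip":150,"offset":[4,3,0],"twist":0},{"grip":150,"offset":[4,3,0],"twist":0},{"grip":150,"offset":[0,0,0],"twist":0}]' 20
cat > look.py <<'E'
import sys
from h import *
k=sys.argv[1]; a,n=frame(0); F=pt(0,.085,.016)
for nme in('top','side'):
    im,d=snap(nme,nme+k); W=cloud(nme,d); L=W-F; x,y,h=L@a,L@ey,L@n
    m=(x>-.035)&(x<.08)&(abs(y)<.055)&(abs(h)<.012)&(im.min(2)>150)
    A=np.c_[x[m],y[m],np.ones(m.sum())]; print(nme,m.sum(),'plane',np.linalg.lstsq(A,h[m],rcond=None)[0].round(4))
    m=(abs(x)<.025)&(abs(y)<.025)&(h>.006)&(h<.05)&(im.max(2)<70)
    q=np.c_[x[m],y[m]]; c=q.mean(0); v=np.linalg.svd(q-c)[2][0]
    print(m.sum(),c.round(4),'th',np.arctan(-v[1]/v[0]).round(3),np.percentile(h[m],[2,50,98]).round(4))
    u,v_=proj(nme,F+.02*n)[0].astype(int); crop(im,nme+k+'c',u-40,v_-35,u+40,v_+35,7)
cv2.imwrite(f'pics/both{k}.png',cv2.resize(np.hstack([cv2.imread(f'pics/{j}{k}c.png') for j in('top','side')]),(800,350)))
E
python3 look.py 3; python3 st.py
```

```text
time: 10.65
eef_pos: [0.5542, 0.1223, 0.1948]
orientation: [0.505, 0.863, 0.003, 0.001]
wrist_force: [0.4, -0.6, -0.3]
finger_gap: 0.411
grip_force: 0.0
top 2280 plane [ 0.0037 -0.002   0.0005]
95 [ 0.0044 -0.0007] th 0.726 [0.0067 0.026  0.031 ]
side 1161 plane [-0.0003  0.0005  0.0002]
112 [ 0.003  -0.0075] th 0.618 [0.0063 0.02   0.0284]
a,y,h mm [ 33.4 144.8 102.7] F a,y,n [-0.8 -0.9 -0.1] tw 0.777 gap 34.83927794342832
```

View pics/both3.png

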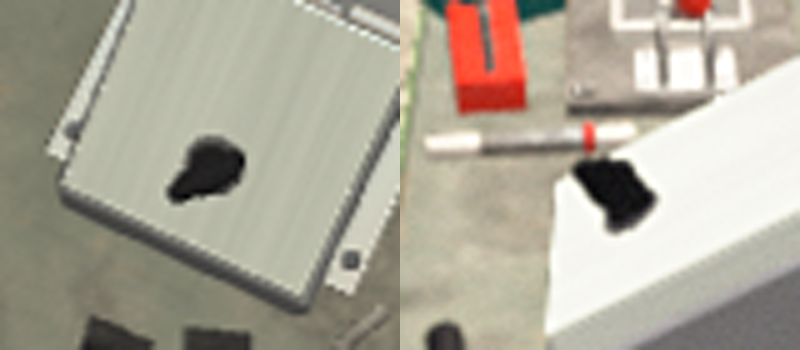

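The fastener is in: the wing top is now about 27.5 mm above the cover instead of 41, at about 0.7 rad and held behind the plate. I regrip at the same angle and turn on.

```bash
python3 -m pendant '[{"grip":150,"offset":[-4,-3,0],"twist":0},{"grip":150,"offset":[-4,-3,0],"twist":0},{"grip":180,"offset":[-3,-3,2],"twist":0},{"grip":180,"offset":[0,0,2],"twist":0},{"grip":180,"offset":[0,0,0],"twist":0},{"grip":180,"offset":[0,0,0],"twist":0}]' 20
python3 st.py; python3 -c "
from h import *
print(to(pt(0,.085,.016+.025)))"
```

```text
time: 11.35
eef_pos: [0.5265, -0.0246, 0.1536]
orientation: [0.508, 0.861, -0.0, -0.0]
wrist_force: [0.5, -0.3, 0.5]
finger_gap: 0.295
grip_force: 0.0
a,y,h mm [25.9  0.8 60.4] F a,y,n [ 0.8 -0.1  0.1] tw 0.782 gap 25.102742694820375
[ 0.28 -0.39  4.36]
```

```bash
python3 -m pendant '[{"grip":180,"offset":[0.25,-0.35,1.0],"twist":0},{"grip":180,"offset":[0,0,1.6],"twist":0},{"grip":180,"offset":[0,0,1.6],"twist":0},{"grip":180,"offset":[0,0,0.1],"twist":0},{"grip":255,"offset":[0,0,0],"twist":0},{"grip":255,"offset":[0,0,0],"twist":0},{"grip":255,"offset":[0,0,0],"twist":0}]' 20
python3 st.py
python3 -m pendant '[{"grip":255,"offset":[0,0,0],"twist":0.12},{"grip":255,"offset":[0,0,0],"twist":0.12},{"grip":255,"offset":[0,0,0],"twist":0.12},{"grip":255,"offset":[0,0,0],"twist":0}]'
python3 st.py
```

```text
time: 12.05
eef_pos: [0.5219, -0.0226, 0.1107]
orientation: [0.507, 0.862, 0.0, -0.0]
wrist_force: [-1.2, 1.9, -2.8]
finger_gap: 0.141
grip_force: 18.8
a,y,h mm [ 0.2  1.5 25.7] F a,y,n [-2.8  1.5 -1.6] tw 0.78 gap 12.023070375132445
time: 12.45
eef_pos: [0.523, -0.0221, 0.1116]
orientation: [0.654, 0.756, 0.001, 0.0]
wrist_force: [-2.0, 5.5, 2.6]
finger_gap: 0.146
grip_force: 34.3
a,y,h mm [ 1.5  2.3 26. ] F a,y,n [-1.7  4.7  4. ] tw 1.141 gap 12.389816608730218
```

```bash
python3 -m pendant '[{"grip":255,"offset":[0,0,0],"twist":0.12},{"grip":255,"offset":[0,0,0],"twist":0.12},{"grip":255,"offset":[0,0,0],"twist":0.12},{"grip":255,"offset":[0,0,0],"twist":0.07},{"grip":255,"offset":[0,0,0],"twist":0},{"grip":255,"offset":[0,0,0],"twist":0}]'
python3 st.py
```

```text
time: 13.05
eef_pos: [0.5244, -0.0232, 0.1125]
orientation: [0.799, 0.601, 0.002, 0.002]
wrist_force: [-1.5, 3.5, 7.2]
finger_gap: 0.143
grip_force: 31.9
a,y,h mm [ 3.2  1.6 26. ] F a,y,n [1.5 2.9 7.5] tw 1.568 gap 12.159008232005416
```

```bash
python3 -m pendant '[{"grip":215,"offset":[0,0,0],"twist":0},{"grip":200,"offset":[0,0,0],"twist":0},{"grip":195,"offset":[0,0,-0.5],"twist":0},{"grip":180,"offset":[0,0,-2],"twist":0},{"grip":180,"offset":[0,0,-4],"twist":0},{"grip":180,"offset":[4,0,-2],"twist":0},{"grip":180,"offset":[4.5,0,0],"twist":0},{"grip":180,"offset":[4.5,0,0],"twist":0},{"grip":180,"offset":[0,0,0],"twist":0}]' 20
python3 look.py 4; python3 st.py
```

```text
time: 13.95
eef_pos: [0.5612, 0.1062, 0.1965]
orientation: [0.798, 0.602, 0.002, 0.0]
wrist_force: [0.2, -0.8, -0.9]
finger_gap: 0.296
grip_force: 0.0
top 2271 plane [-0.0012 -0.0021  0.0005]
109 [ 0.0039 -0.0012] th -1.552 [0.0069 0.0263 0.0331]
side 1186 plane [ 0.0002 -0.0007  0.0002]
91 [ 0.0031 -0.0078] th -1.468 [0.0067 0.0193 0.0301]
a,y,h mm [ 43.1 131.8  99. ] F a,y,n [-0.1  0.3 -0.7] tw 1.567 gap 25.388766801416423
```

View pics/both4.png

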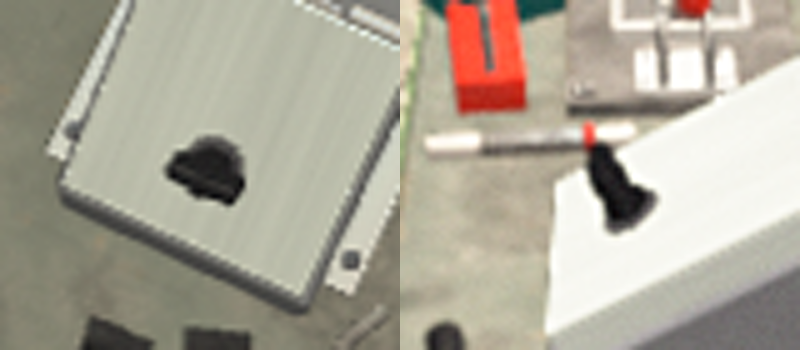

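Against the "out" reference of 41 mm, the wing top went 41 → 27.7 → 29.6 mm. The last value matches 0.0115 in, snapped into the notch at about 1.57 rad, with the cover plane still shut. The arm is clear, so I hand in.

```bash
python3 -c "
from workcell import arm
print(arm.finish_job())"
```

```text
the job is handed in; nothing more can be done
None
```

I shut the cover and turned the fastener about 1.57 rad; in the last pictures it stands about 11.5 mm in, which matches its notch, and I handed the job in with the arm clear and no bystanders touched, but got no verdict back.

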